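# Set out the plating bench

## Task

Set out the plating bench: pull the copper rod forward out of its spring clip and stand it in the copper-banded holder with its white disc resting on top, put the cream tank on the mat with the cream rectangle, lined up with it, the amber bottle on the mat with the amber ring and the blue-lidded jar on the mat with the blue ring, all upright and centred, in any order. Set things down gently, never drop or tip them, and leave the grey test cell and the glass beaker where they are.

Things in the scene. Friction and masses are not known exactly. Their poses are not given: they have to be found in the camera images.
- tank_mid (a point): Small cream plastic plating tank, an open rectangular box 84 mm long (its x) by 54 mm wide (its y) by 52 mm high, walls 5 mm, about 0.22 kg, loose, standing on the bench. This point is its centre, 26 mm above its underside; z up. It can be gripped from outside across the 54 mm width.
- bottle_mid (a point): Round amber dropper bottle with black collar and small red bulb on top: body 44 mm diameter and 50 mm high, 78 mm high in all, about 0.12 kg, loose, upright on the bench. This point lies on its axis half-way up, 39 mm above its underside; z up.
- jar_mid (a point): Round white reagent jar with a blue screw lid: 56 mm diameter (lid 52 mm), 60 mm high, the lid being the upper 16 mm, about 0.18 kg, loose, upright on the bench. This point is its centre, 30 mm above its underside; z up.
- rod_mid (a point): Copper rod, 130 mm long, about 0.14 kg, loose, upright in the clip stand. From its lower end: tip 12 mm diameter, 40 mm long; white stop disc 48 mm diameter, 6 mm thick; shaft 16 mm diameter, 30 mm long; grip 18 mm diameter, the top 54 mm. This point: on its axis, 65 mm above its lower end; z up along the rod.
- stand: Grey clip stand, fixed, 76 mm high. Origin on the bench under the rod. The rod stands on its 8 mm base; a sprung steel C-clip 60 to 76 mm up holds the rod's shaft just above the disc, so it cannot be lifted out. The mouth faces -x: grip the rod above the clip, pull it level along the stand's -x; it snaps out at 5 to 10 N within 12 mm; after 40 mm the disc is clear and it can be lifted.
- tank_pad: Dark grey rectangular mat 112 mm (x) by 82 mm (y) with a cream rectangular outline (inside 90 by 60 mm, its long side along x): the place of the cream tank, which may stand either way round. Fixed, 3 mm thick. Origin at the centre of its underside (on the bench).
- bottle_pad: Small dark grey round mat, 72 mm diameter, with an orange-amber ring (inside 50 mm diameter): the place of the amber bottle. Fixed, 3 mm thick. Origin at the centre of its underside (on the bench).
- jar_pad: Dark grey round mat, 84 mm diameter, with a blue ring (inside 62 mm diameter): the place of the white jar with the blue lid. Fixed, 3 mm thick. Origin at the centre of its underside (on the bench).
- holder: Round grey rod holder with a copper-coloured band and top: fixed upright tube, 54 mm outer diameter, 50 mm high, bore 28 mm diameter open all the way down to the bench. The rod's tip goes down the bore until its white disc rests on the holder's top. Origin on its axis at the bottom (on the bench).
- hull_mid (a point): Bystander: open blue-grey test cell with one slanting wall, about 70 by 70 mm, 62 mm high, loose. To be left alone. This point is in its middle, 31 mm above the bench.
- beaker_mid (a point): Bystander: clear glass beaker, 68 mm diameter, 75 mm high, loose. To be left alone. This point is on its axis, 37 mm above the bench.

How it is judged (in metres and radians):
At the end, for the whole second after the job is handed in: Tank within 14 mm and 0.2 rad (either way round) of its rectangle, bottle and jar within 13 mm of their rings' centres; rod in its holder within 12 mm of the axis, disc down to 8 mm; all upright to 0.12 rad, released and at rest (horizontal distance between tank_mid and tank_pad below 0.014 m and angle between each of tank_mid, bottle_mid, jar_mid, rod_mid's own z axis and vertical below 0.12 rad and linear speed of each of tank, bottle, jar, rod below 0.02 m/s and height (world z) of tank_mid below 0.037 m and horizontal distance between bottle_mid and bottle_pad below 0.013 m and height (world z) of bottle_mid below 0.05 m and horizontal distance between jar_mid and jar_pad below 0.013 m and height (world z) of jar_mid below 0.041 m and horizontal distance between rod_mid and holder below 0.012 m and height (world z) of rod_mid below 0.083 m and angle between the x axis of tank_mid and the x axis of tank_pad, either way round below 0.2 rad); the robot touches nothing.
It fails at once if a thing was let go of in the air, more than 4 cm above its rest ((height (world z) of tank_mid above 0.071 m and contact force between tank and the fingers below 0.02 N) or (height (world z) of bottle_mid above 0.084 m and contact force between bottle and the fingers below 0.02 N) or (height (world z) of jar_mid above 0.075 m and contact force between jar and the fingers below 0.02 N) or (height (world z) of rod_mid above 0.117 m and contact force between rod and the fingers below 0.02 N)).
It fails at once if the tank, bottle, jar or rod was tipped over (angle between any of tank_mid, bottle_mid, jar_mid, rod_mid's own z axis and vertical above 0.8 rad).
It fails at once if the hull was disturbed (moved more than 3 cm) (distance of hull_mid from where it was at the start of the episode above 0.03 m).
It fails at once if the beaker was disturbed (moved more than 3 cm) (distance of beaker_mid from where it was at the start of the episode above 0.03 m).
It also fails if it takes over 109 s, if anything falls off the work surface, if the arm or the gripper's body presses on something with over 40 N, if the wrist force passes 120 N, or if a joint passes its speed limit or range.

## Robot

A 6-joint arm with a two-finger parallel gripper is mounted at the origin on the work surface. World frame = base frame: x ahead of the robot, y to its left, z up, the work surface at z = 0. Lengths are in m, angles in degrees, forces in N, time in s.
With the tool pointing down it reaches from about 0.4 to 0.825 m from the base axis. Payload 7 kg.
Tool frame: the origin (TCP) lies midway between the tips of the shut fingers; the grasp point (between the pads) lies 19 mm behind it; z points along the fingers, y is the line along which they close (so a half turn about z gives the same grasp; the last joint's range is limited). The gripper opens to 88 mm and grips with 3 to 60 N. Pads are 19 mm wide; open, the fingers measure 130 mm over their backs; the gripper's body (78 mm by 193 mm) begins 47 mm behind the grasp point.
Start: joints at [80.449, 20.546, 0.682, 0, -70.136, -16.507], TCP at [0.297, 0.606, 0.192] pointing down, gripper open.
Joint ranges: [-176.03, 176.03], [-82.01, 121.73], [-58.28, 71.71], [-173.87, 95.51], [-174.79, -0.11], [-173.66, 173.66]. Speed limits (degrees/s): [136.94, 136.94, 172.46, 180, 180, 180].

## Interface

Orientations are given as [roll, pitch, yaw] about the fixed x, y, z axes, in that order (R = Rz(yaw) Ry(pitch) Rx(roll)).
In Python, from plant import r, eyes, workorder gives the robot as it stands.
- The arm moves only by the tool step_arm, never from a script. Its argument "plan" is a list of rows, each a list of 5 numbers: the shift along the tool's x, y, z each as a share of 25 cm, from -1 to 1, then the turn about the tool's z as a share of 60 degrees, from -1 to 1, then the finger opening in mm, from 0 to 87.6. In form: [[x, y, z, turn, jaw], ...]. A call has 1 to 12 rows; each row is the pose to reach, as a shift and turn from the pose commanded when the call began, along the tool's axes at that moment; what a row does not reach only later rows make up. A row lasts 1/12 s, in which the tool goes at most 41.7 mm and 7.16 degrees, less where a joint would pass 70% of its speed; a pose out of reach is approached as far as the arm can. A call with a number of a shift or a turn outside -1 to 1 is refused whole. A call with a gripper value outside its range is refused whole. The fingers move at their own pace and stop on an object; "newtons" is the grip in N (left out, the last holds). Time passes only in rows, so rows that repeat a pose let the fingers close. It gives the time, the measured TCP pose, the force, the opening and the grip force at its end, in the units of the state.
- r.get_state(): the state, without advancing time (a new reading comes with each control period).
- eyes.capture(name): name is "scene" or "side" or "wrist"; returns the picture (420x560x3 uint8, red, green, blue); there is no depth.
- eyes.camera_model(name): a dict with "fov_y" (degrees; the focal length in pixels is half the picture's height over the tangent of half this angle, whatever the lens; pixels are square), "cx", "cy" (the principal point, pixels), "world_to_cam" (4x4, takes a point from world to camera coordinates); the wrist camera has in their place "hand_eye" (4x4, takes a point from camera to tool coordinates, whose origin is the TCP and whose axes are the flange's). Camera axes: x right, y up, looking along -z (the intrinsics and any distortion apply to the point x, -y, -z); pixel columns grow to the right and rows downward; lengths in m; the calibration is good to about 2 mm. The wrist camera is an equidistant fisheye: a pixel r from the principal point sees the ray r / f radians off the axis. A picture is of the moment at which its call begins: read the wrist's pose just before it. camera_model takes no time and is no camera call.
- workorder.close_job(): hands the job in; it is judged then, once.
The state is a dict: "time_s": time; "joints": joint angles; "qd": joint speeds; "joint_torque": joint torques, N m; "tcp_pos": TCP position; "eef_rot": TCP orientation; "contact_force": force on the tool from outside, world axes, zero at the start; "moment": the same for the moment, N m; "gripper_width": finger opening in m; "gripper_force": force on a finger pad.
Only numpy, scipy, OpenCV 4.12 (cv2) and the standard library are available. Lean on these libraries where they do the work, as an engineer would, in place of code of your own. Each camera call takes 0.05 s, during which the arm holds its last target. There are 200 camera calls.

## Working session

There is one attempt and no reset: what is moved stays moved. The work goes in short steps, Python scripts to look and compute and a tool call to move; the robot and the scene stay as the last step left them, time stands still between calls to the robot, and variables do not carry over. Pictures are saved under pics/ and viewed, at most 14 in all, crops included, and the job is handed in when it is done.

Besides the shell and the picture viewer there is one more tool, called after "Request:" as name(argument=value, ...) on one line, values as JSON. step_arm: Moves the arm, as the interface text tells. Its arguments: {"type":"object","properties":{"plan":{"type":"array"},"newtons":{"type":"number"}},"required":["plan"]}

```bash
mkdir -p pics; ls
python3 - <<'E'
from plant import r, eyes, workorder
import cv2
print(r.get_state())
for n in ("scene","side","wrist"):
    cv2.imwrite(f"pics/{n}0.png", eyes.capture(n)[:,:,::-1]); print(n, eyes.camera_model(n))
E
```

```text
pics
{'time_s': 0.0, 'joints': array([ 8.04486607e+01,  2.05919559e+01,  6.34066128e-01, -2.10515326e-02,
       -7.01342745e+01, -1.65070732e+01]), 'qd': array([ 0.05354621,  0.08424258,  0.03057335,  0.00610435,  0.0490389 ,
       -0.05813563]), 'joint_torque': array([ 2.79076034e-03, -5.82726574e+01,  2.93047732e+01,  6.99658647e+00,
        6.97416253e-03, -1.46059956e-04]), 'tcp_pos': array([0.29630159, 0.6058929 , 0.19121613]), 'eef_rot': array([ 1.79906011e+02, -7.21560797e-03, -2.60655763e+01]), 'contact_force': array([ 0.41228377,  0.43508312, -0.35272481]), 'moment': array([ 0.01317263,  0.02462694, -0.02123878]), 'gripper_force': 0.0, 'gripper_width': 0.08756394200959468}
scene {'fov_y': 45.24770373652551, 'cx': 279.6213891932452, 'cy': 215.9221380944548, 'world_to_cam': array([[ 0.0693666 ,  0.99756051,  0.00782996, -0.06034172],
       [-0.82407941,  0.05287647,  0.56400107,  0.42264421],
       [ 0.56221117, -0.04557534,  0.82573694, -1.73942917],
       [ 0.        ,  0.        ,  0.        ,  1.        ]])}
side {'fov_y': 56.931073749856964, 'cx': 279.1833381718124, 'cy': 206.0548709986996, 'world_to_cam': array([[ 0.69453655, -0.71931244,  0.01444325, -0.39409665],
       [ 0.43149928,  0.4325327 ,  0.79165891, -0.27733937],
       [-0.57569728, -0.54360379,  0.61079257, -0.63852732],
       [ 0.        ,  0.        ,  0.        ,  1.        ]])}
wrist {'fov_y': 65.70646984690485, 'cx': 276.44675212318117, 'cy': 207.8797335519773, 'hand_eye': array([[-4.68055523e-04,  9.68313579e-01,  2.49737049e-01,
         6.75313078e-02],
       [ 9.99999844e-01,  3.76975124e-04,  4.12535182e-04,
         1.03828613e-04],
       [ 3.05318764e-04,  2.49737203e-01, -9.68313604e-01,
        -1.92654635e-01],
       [ 0.00000000e+00,  0.00000000e+00,  0.00000000e+00,
         1.00000000e+00]])}
```

View pics/scene0.png

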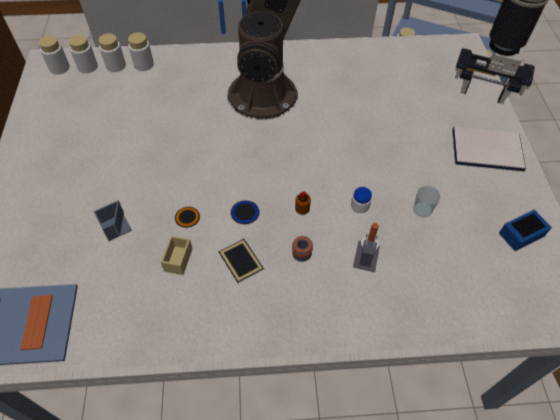

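View pics/side0.png

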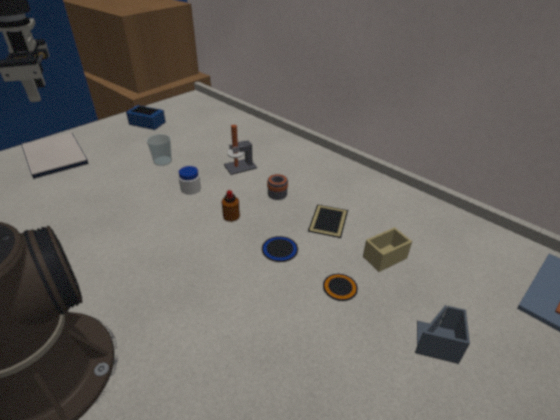

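The scene shows the test cell (112,220), amber pad (187,217), tank (177,255), blue pad (245,212), tank pad (241,260), bottle (303,203), holder (302,247), jar (362,200), rod and stand (368,250), and beaker (427,201). I'll enlarge it.

Run:
```python
import cv2
a=cv2.imread("pics/scene0.png")[170:290,90:290]; b=cv2.imread("pics/scene0.png")[170:290,270:470]
cv2.imwrite("pics/cA.png",cv2.resize(a,None,fx=4,fy=4,interpolation=cv2.INTER_CUBIC))
cv2.imwrite("pics/cB.png",cv2.resize(b,None,fx=4,fy=4,interpolation=cv2.INTER_CUBIC))
```

```text
(no output)
```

View pics/cA.png

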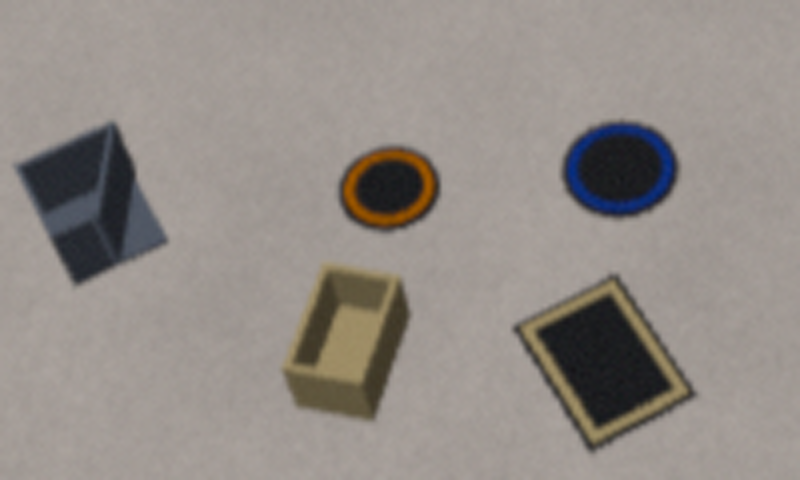

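View pics/cB.png

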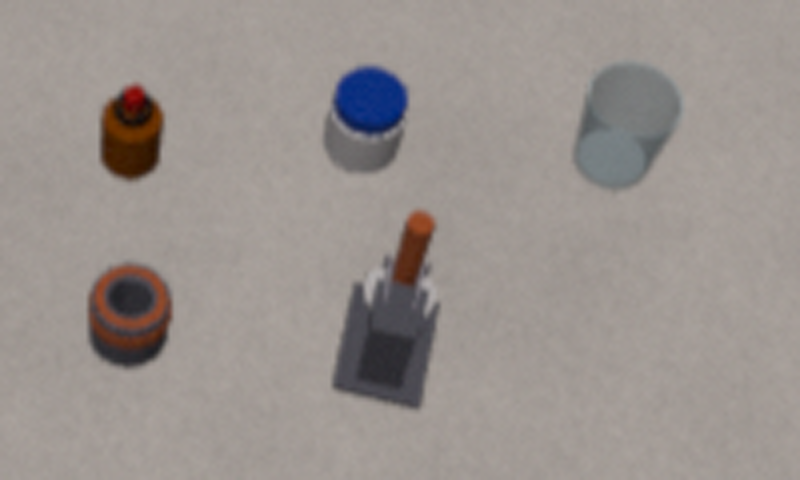

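```bash
cat > h.py <<'E'
import numpy as np, cv2
from scipy.spatial.transform import Rotation as Ro
from plant import r, eyes, workorder
def ray(name,u,v,st=None):
    m=eyes.camera_model(name); f=210/np.tan(np.radians(m["fov_y"]/2))
    x,y=u-m["cx"],v-m["cy"]
    if name=="wrist":
        rr=np.hypot(x,y)+1e-9; t=rr/f
        d=np.array([np.sin(t)*x/rr,-np.sin(t)*y/rr,-np.cos(t)])
        T=np.eye(4); T[:3,:3]=Ro.from_euler("xyz",st["eef_rot"],degrees=True).as_matrix(); T[:3,3]=st["tcp_pos"]
        T=T@m["hand_eye"]
    else:
        d=np.array([x/f,-y/f,-1]); T=np.linalg.inv(m["world_to_cam"])
    return T[:3,3],T[:3,:3]@d
def pt(name,u,v,z,st=None):
    o,d=ray(name,u,v,st); return (o+d*(z-o[2])/d[2])[:2]
def rel(p,z,yaw=None,st=None):
    "tool-axis shares to bring TCP to p,z and tool yaw (eef_rot yaw), from measured pose"
    st=st or r.get_state(); R=Ro.from_euler("xyz",[180,0,st["eef_rot"][2]],degrees=True).as_matrix()
    s=R.T@(np.array([*p,z])-st["tcp_pos"])/.25
    dy=0 if yaw is None else (yaw-st["eef_rot"][2]+90)%180-90
    return np.round([*s,-dy/60],3), "yaw now",round(st["eef_rot"][2],1)
E
python3 - <<'E'
from h import *
def c(x,y,z,o): return pt("scene",o+(x+.5)/4-.5,170+(y+.5)/4-.5,z)
P=lambda n,L,z,o:(lambda q:(print(n,q.mean(0).round(4),[np.degrees(np.arctan2(*(q[(i+1)%len(q)]-q[i])[::-1])).round(1) for i in range(len(q))],[np.linalg.norm(q[(i+1)%len(q)]-q[i]).round(3) for i in range(len(q))])))(np.array([c(*l,z,o) for l in L]))
P("tank",[(325,265),(400,278),(365,383),(285,370)],.052,90)
P("tpad",[(516,327),(616,276),(694,393),(594,450)],.003,90)
P("bpad",[(389,188)],.003,90);P("jpad",[(620,169)],.003,90)
P("hull",[(17,165),(113,123),(115,262),(78,284)],.03,90)
P("bottle",[(134,97)],.072,270);P("jar",[(371,99)],.06,270)
P("holder",[(130,298)],.05,270);P("rod",[(421,220)],.138,270)
P("stand",[(335,387),(421,406),(438,300),(356,285)],.006,270)
P("beaker",[(610,158)],0,270);P("beakertop",[(633,103)],.075,270)
for n,u,v,z in [("rod",234.5,126,.138),("jar",189,173,.06),("bottle",230,193,.075),("holder",277.5,182,.05),("bpad",340,287,.003),("jpad",280,248,.003)]: print(n,pt("side",u,v,z).round(4))
E
```

```text
tank [ 0.6418 -0.2584] [np.float64(75.0), np.float64(-14.3), np.float64(-104.0), np.float64(164.7)] [np.float64(0.052), np.float64(0.081), np.float64(0.054), np.float64(0.082)]
tpad [ 0.653  -0.0904] [np.float64(117.8), np.float64(27.4), np.float64(-60.7), np.float64(-152.3)] [np.float64(0.079), np.float64(0.108), np.float64(0.078), np.float64(0.11)]
bpad [ 0.5019 -0.2408] [np.float64(0.0)] [np.float64(0.0)]
jpad [ 0.4959 -0.0753] [np.float64(0.0)] [np.float64(0.0)]
hull [ 0.523  -0.4492] [np.float64(117.3), np.float64(6.9), np.float64(-54.9), np.float64(-151.8)] [np.float64(0.071), np.float64(0.119), np.float64(0.028), np.float64(0.116)]
bottle [0.4933 0.0914] [np.float64(0.0)] [np.float64(0.0)]
jar [0.4968 0.2596] [np.float64(0.0)] [np.float64(0.0)]
holder [0.6429 0.0754] [np.float64(0.0)] [np.float64(0.0)]
rod [0.6503 0.2551] [np.float64(0.0)] [np.float64(0.0)]
stand [0.664  0.2515] [np.float64(71.9), np.float64(162.0), np.float64(-106.0), np.float64(-18.8)] [np.float64(0.058), np.float64(0.085), np.float64(0.057), np.float64(0.083)]
beaker [0.5171 0.4409] [np.float64(0.0)] [np.float64(0.0)]
beakertop [0.5228 0.4375] [np.float64(0.0)] [np.float64(0.0)]
rod [0.6476 0.2507]
jar [0.4837 0.2492]
bottle [0.4887 0.0883]
holder [0.6291 0.0666]
bpad [ 0.4961 -0.2415]
jpad [ 0.4921 -0.0753]
```

Run:
```python
from h import *
print(rel((.47,.43),.23,-64), rel((.65,.253),.25,-107))
```

```text
(array([ 0.933,  0.327, -0.154,  0.632]), 'yaw now', np.float64(-26.1)) (array([ 1.891,  0.647, -0.234,  1.349]), 'yaw now', np.float64(-26.1))
```

Request:
step_arm(plan=[[0.93,0.33,-0.16,0.63,87],[0.93,0.33,-0.16,0.63,87],[0.93,0.33,-0.16,0.63,87],[0.93,0.33,-0.16,0.63,87],[0.93,0.33,-0.16,0.63,87],[0.93,0.33,-0.16,0.63,87],[0.93,0.33,-0.16,0.63,87]])

```text
time_s: 0.73
tcp_pos: [0.4733, 0.4256, 0.2337]
eef_rot: [-179.9, -0.0, -64.3]
contact_force: [-0.8, -0.3, 0.5]
gripper_width: 0.0871
gripper_force: 0.0
```

Run:
```python
from h import *
print(rel((.65,.253),.25,-107))
```

```text
(array([ 0.929, -0.337, -0.065,  0.712]), 'yaw now', np.float64(-64.3))
```

Request:
step_arm(plan=[[0.93,-0.34,-0.07,0.71,87],[0.93,-0.34,-0.07,0.71,87],[0.93,-0.34,-0.07,0.71,87],[0.93,-0.34,-0.07,0.71,87],[0.93,-0.34,-0.07,0.71,87],[0.93,-0.34,-0.07,0.71,87],[0.93,-0.34,-0.07,0.71,87],[0.93,-0.34,-0.07,0.71,87],[0.93,-0.34,-0.07,0.71,87],[0.93,-0.34,-0.07,0.71,87]])

```text
time_s: 1.57
tcp_pos: [0.6473, 0.2595, 0.2494]
eef_rot: [180.0, -0.0, -106.4]
contact_force: [-0.3, -0.1, 0.1]
gripper_width: 0.0868
gripper_force: 0.0
```

Run:
```python
from h import *
s=r.get_state(); print(s["tcp_pos"],s["eef_rot"],s["joints"])
cv2.imwrite("pics/w1.png", cv2.resize(eyes.capture("wrist")[:,:,::-1],(784,588),interpolation=cv2.INTER_CUBIC))
```

```text
[0.64727311 0.2594619  0.2494159 ] [ 1.79975547e+02 -1.13781837e-02 -1.06373241e+02] [ 3.78001787e+01  2.11931323e+01  9.01324033e+00 -1.34678867e-02
 -7.78436466e+01 -5.41705833e+01]
```

View pics/w1.png

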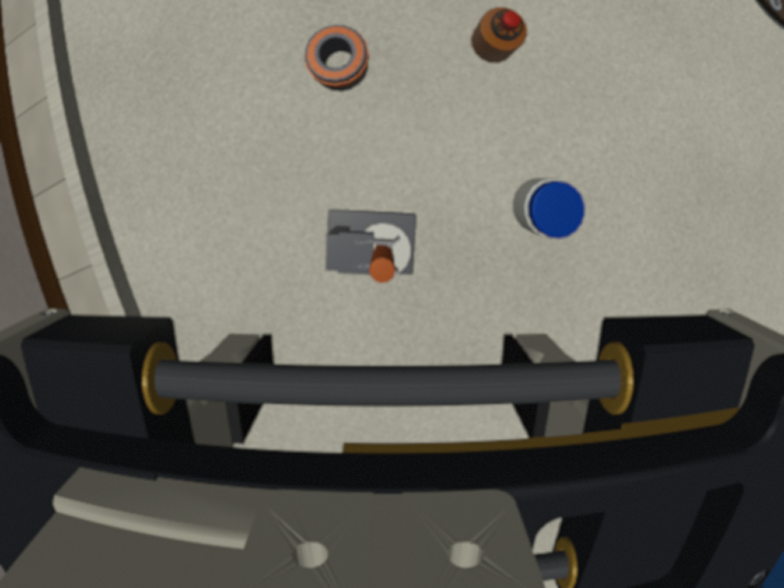

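The wrist view shows the rod top at (381,270), the stand base corners at (329,210), (415,213), (413,273) and (326,271), the jar lid at (555,209), the holder bore at (338,52), and the bottle bulb at (511,20).

Run:
```python
from h import *
s=r.get_state()
w=lambda x,y,z: pt("wrist",(x+.5)/1.4-.5,(y+.5)/1.4-.5,z,s).round(4)
rod=w(381,270,.138); print("rod",rod,"disc",w(384,247,.051),"jar",w(555,209,.06),"holder",w(338,50,.05),"bottle",w(511,20,.075))
q=[w(329,210,.006),w(415,213,.006),w(413,273,.006),w(326,271,.006)]
for a,b in ((0,1),(3,2),(3,0),(2,1)): d=q[b]-q[a]; print(np.degrees(np.arctan2(d[1],d[0])),np.linalg.norm(d))
print(rel(rod,.155),rel(rod,.096))
```

```text
rod [0.6509 0.255 ] disc [0.6488 0.2533] jar [0.4946 0.26  ] holder [0.6376 0.0754] bottle [0.4919 0.0926]
161.43343782622662 0.08259891040443576
162.17883545677427 0.0856077683390941
-110.54489167105528 0.06012403845384974
-107.66695488097592 0.05898177684675161
(array([ 0.014, -0.02 ,  0.379,  0.   ]), 'yaw now', np.float64(-106.3)) (array([ 0.014, -0.02 ,  0.615,  0.   ]), 'yaw now', np.float64(-106.3))
```

Request:
step_arm(plan=[[0.014,-0.02,0.2,0.03,50],[0.014,-0.02,0.3,0.03,50],[0.014,-0.02,0.4,0.03,50],[0.014,-0.02,0.5,0.03,50],[0.014,-0.02,0.58,0.03,50],[0.014,-0.02,0.61,0.03,50],[0.014,-0.02,0.61,0.03,50],[0.014,-0.02,0.61,0.03,25]], newtons=40)

```text
time_s: 2.28
tcp_pos: [0.6518, 0.255, 0.098]
eef_rot: [-180.0, 0.0, -108.2]
contact_force: [0.7, -0.5, -0.1]
gripper_width: 0.0472
gripper_force: 0.0
```

Request:
step_arm(plan=[[0,0,0,0,5],[0,0,0,0,5],[0,0,0,0,5],[0,0,0,0,5],[0,0,0,0,5],[0,0,0,0,5]], newtons=40)

```text
time_s: 2.78
tcp_pos: [0.6519, 0.2542, 0.0979]
eef_rot: [-180.0, 0.0, -108.3]
contact_force: [-1.6, -0.2, 3.2]
gripper_width: 0.0157
gripper_force: 40.0
```

Request:
step_arm(plan=[[0,0.02,0,0,5],[0,0.04,0,0,5],[0,0.06,0,0,5],[0,0.08,0,0,5],[0,0.1,0,0,5],[0,0.12,0,0,5],[0,0.14,0,0,5],[0,0.17,0,0,5],[0,0.2,0,0,5],[0,0.2,0,0,5],[0,0.2,0,0,5]])

```text
time_s: 3.7
tcp_pos: [0.6024, 0.2696, 0.0961]
eef_rot: [179.9, -0.1, -108.2]
contact_force: [-0.1, -0.1, -2.5]
gripper_width: 0.0161
gripper_force: 40.0
```

Run:
```python
from h import *
s=r.get_state(); print(s["gripper_width"],s["contact_force"])
a=eyes.capture("scene")[170:270,300:440,::-1]; b=eyes.capture("side")[80:180,180:320,::-1]
cv2.imwrite("pics/p1.png", cv2.resize(np.hstack([a,b]),None,fx=2.8,fy=2.8,interpolation=cv2.INTER_CUBIC))
print(rel((.6376+.001,.0754),.20,-108))
```

```text
0.016065150880881153 [-0.0573249  -0.07950621 -2.50817541]
(array([ 0.694, -0.377, -0.414, -0.004]), 'yaw now', np.float64(-108.2))
```

View pics/p1.png

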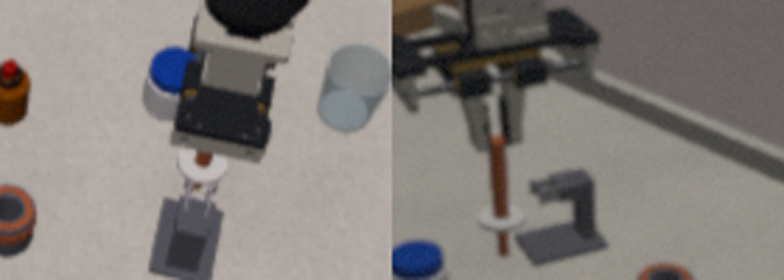

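The rod is out and upright at the fingers. I'll check where it sits in the fingers by projection.

Run:
```python
from h import *
s=r.get_state()
def proj(n,p):
    m=eyes.camera_model(n); f=210/np.tan(np.radians(m["fov_y"]/2)); c=m["world_to_cam"]@[*p,1]
    return np.array([m["cx"]+f*c[0]/-c[2], m["cy"]-f*c[1]/-c[2]])
x,y,z=s["tcp_pos"]
for n,o in (("scene",(300,170)),("side",(180,80))):
    print(n,[ (2.8*(proj(n,(x,y,h))-o)+(392*(n=="side"),0)).round() for h in (.096,.138,.05,.008)])
b=eyes.capture("side")[95:165,180:260,::-1]; a=eyes.capture("wrist")[:,:,::-1]
cv2.imwrite("pics/p2.png", np.hstack([cv2.resize(b,(480,420),interpolation=cv2.INTER_CUBIC),a[:,120:440]]))
```

```text
scene [array([209., 135.]), array([216., 110.]), array([201., 162.]), array([194., 185.])]
side [array([501., 176.]), array([497., 137.]), array([504., 216.]), array([507., 251.])]
```

View pics/p2.png

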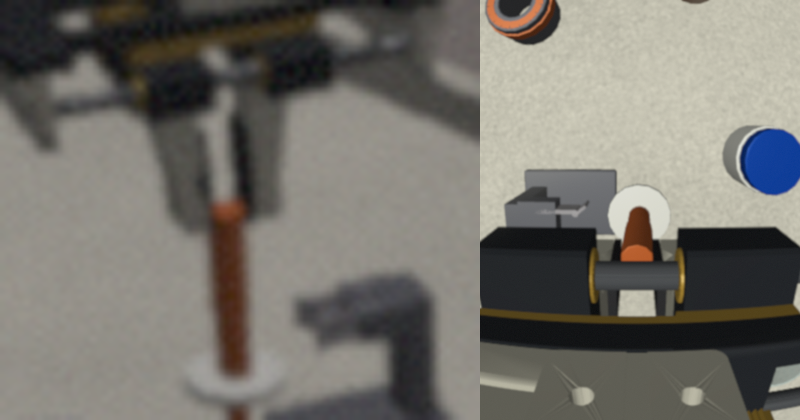

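Run:
```python
from h import *
s=r.get_state(); m=eyes.camera_model("wrist"); f=210/np.tan(np.radians(m["fov_y"]/2))
T=np.linalg.inv(m["hand_eye"])
def pw(p):
    c=T@[*p,1]; n=np.hypot(c[0],c[1]); t=np.arctan2(n,-c[2]); return np.round([m["cx"]+f*t*c[0]/n+360, m["cy"]-f*t*c[1]/n])
for p in [(0,0,0),(0,0,-.019),(0,0,-.042),(0,0,.088),(0,0,.046),(0,-.02,0),(0,.02,0),(.02,0,-.042),(.02,0,.046)]: print(p,pw(p))
```

```text
(0, 0, 0) [638. 235.]
(0, 0, -0.019) [638. 246.]
(0, 0, -0.042) [638. 262.]
(0, 0, 0.088) [637. 202.]
(0, 0, 0.046) [637. 215.]
(0, -0.02, 0) [606. 235.]
(0, 0.02, 0) [669. 235.]
(0.02, 0, -0.042) [638. 224.]
(0.02, 0, 0.046) [637. 189.]
```

The wrist projection agrees with the rod being held between the pads, with its top about 40 mm above the tips. I'll lift a little and check.

Request:
step_arm(plan=[[0,0.03,-0.04,0,5],[0,0.03,-0.08,0,5],[0,0.03,-0.12,0,5],[0,0.03,-0.12,0,5],[0,0.03,-0.12,0,5]])

```text
time_s: 4.32
tcp_pos: [0.5978, 0.2726, 0.1288]
eef_rot: [-179.9, 0.1, -108.3]
contact_force: [0.2, 0.2, -2.1]
gripper_width: 0.0154
gripper_force: 40.0
```

Run:
```python
from h import *
print(r.get_state()["tcp_pos"])
b=eyes.capture("side")[60:165,165:275,::-1]; a=eyes.capture("wrist")[180:320,200:360,::-1]
cv2.imwrite("pics/p3.png", np.hstack([cv2.resize(b,(440,420),interpolation=cv2.INTER_CUBIC),cv2.resize(a,(360,420)[:1]+(420,),interpolation=cv2.INTER_CUBIC)]))
```

```text
[0.5977704  0.27263901 0.12875406]
```

View pics/p3.png

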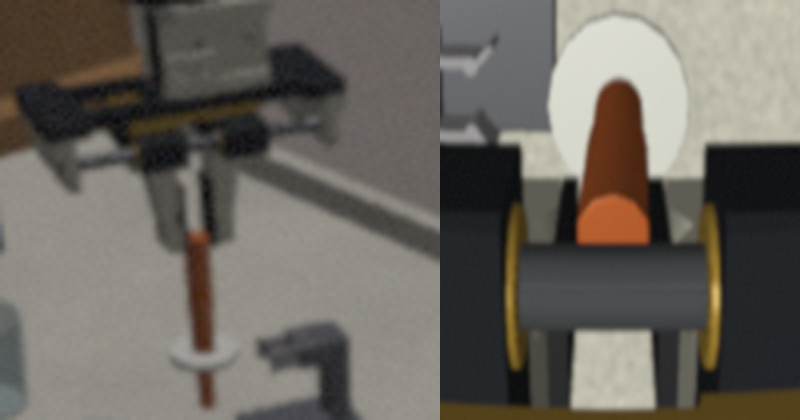

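The rod is held between the pads and lifted. Next, over to the holder.

Run:
```python
from h import *
print(rel((.640,.0754),.195))
```

```text
(array([ 0.693, -0.41 , -0.271,  0.   ]), 'yaw now', np.float64(-108.3))
```

Request:
step_arm(plan=[[0,0,-0.14,0,5],[0.05,0,-0.27,0,5],[0.15,-0.08,-0.27,0,5],[0.25,-0.14,-0.27,0,5],[0.35,-0.2,-0.27,0,5],[0.45,-0.27,-0.27,0,5],[0.55,-0.33,-0.27,0,5],[0.63,-0.38,-0.27,0,5],[0.69,-0.41,-0.27,0,5],[0.69,-0.41,-0.27,0,5],[0.69,-0.41,-0.27,0,5]])

```text
time_s: 5.33
tcp_pos: [0.6402, 0.0751, 0.194]
eef_rot: [179.9, -0.0, -108.4]
contact_force: [0.4, 0.1, -1.4]
gripper_width: 0.0158
gripper_force: 40.0
```

Run:
```python
from h import *
print(r.get_state()["tcp_pos"])
a=eyes.capture("wrist")[60:300,180:440,::-1]; b=eyes.capture("side")[80:240,200:320,::-1]
cv2.imwrite("pics/p4.png", np.hstack([cv2.resize(a,(520,480),interpolation=cv2.INTER_CUBIC),cv2.resize(b,(270,480),interpolation=cv2.INTER_CUBIC)]))
```

```text
[0.64020345 0.07509016 0.19396914]
```

View pics/p4.png

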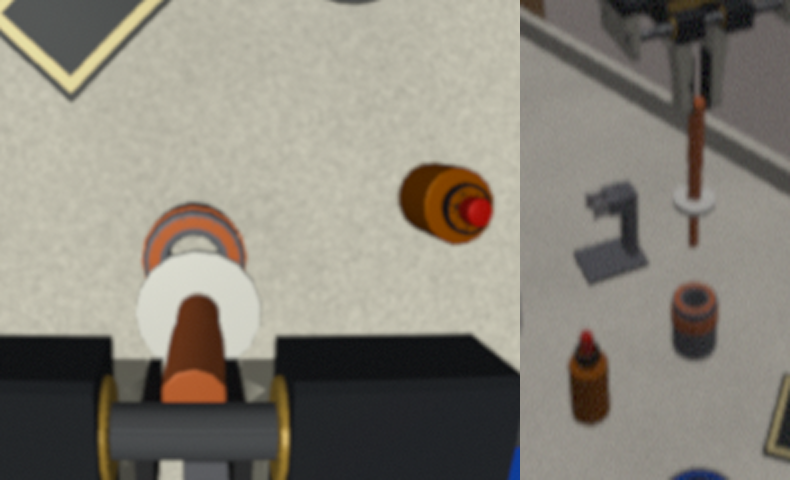

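Holder rim spans x 143–246 with its far edge at y 204. The disc centre is at (198,313) and the bottle bulb at (477,211).

Run:
```python
from h import *
s=r.get_state()
w=lambda x,y,z: pt("wrist",180+(x+.5)/2-.5,60+(y+.5)/2-.5,z,s)
y=np.radians(s["eef_rot"][2]); tx=np.array([np.cos(y),np.sin(y)]); ty=np.array([np.sin(y),-np.cos(y)])
h=w(194.5,204,.05)-.027*tx
d=w(198,313,.146); dl,dr=w(137,313,.146),w(260,313,.146)
dt=w(195,390,.226)
for n,p in (("hold",h),("disc",d),("rodtop",dt)): q=p-s["tcp_pos"][:2]; print(n,p.round(4),"tool x,y mm",(1e3*tx@q).round(1),(1e3*ty@q).round(1))
print("disc dia",np.linalg.norm(dl-dr), "bottle",w(477,211,.073))
```

```text
hold [0.6393 0.074 ] tool x,y mm 2.6 0.0
disc [0.6397 0.0785] tool x,y mm -1.8 1.1
rodtop [0.6405 0.0767] tool x,y mm -0.4 -0.3
disc dia 0.047517352060744686 bottle [0.49150815 0.09234591]
```

Request:
step_arm(plan=[[0.012,-0.001,0.06,0,5],[0.012,-0.001,0.14,0,5],[0.012,-0.001,0.2,0,5],[0.012,-0.001,0.26,0,5],[0.012,-0.001,0.31,0,5],[0.012,-0.001,0.34,0,5],[0.012,-0.001,0.35,0,5],[0.012,-0.001,0.355,0,5],[0.012,-0.001,0.36,0,5],[0.012,-0.001,0.36,0,5]])

```text
time_s: 6.27
tcp_pos: [0.6401, 0.0736, 0.1053]
eef_rot: [-180.0, 0.0, -108.2]
contact_force: [0.1, 0.7, -0.8]
gripper_width: 0.0159
gripper_force: 40.0
```

Request:
step_arm(plan=[[0,0,0.004,0,5],[0,0,0.008,0,5],[0,0,0.012,0,5],[0,0,0.016,0,5],[0,0,0.016,0,5]])

```text
time_s: 6.68
tcp_pos: [0.6395, 0.0731, 0.1005]
eef_rot: [180.0, -0.0, -108.3]
contact_force: [-0.8, -0.6, -1.5]
gripper_width: 0.0155
gripper_force: 40.0
```

Request:
step_arm(plan=[[0,0,0.004,0,5],[0,0,0.008,0,5],[0,0,0.012,0,5],[0,0,0.012,0,5],[0,0,0.012,0,5]])

```text
time_s: 7.1
tcp_pos: [0.6409, 0.0734, 0.1003]
eef_rot: [-179.8, 0.1, -108.2]
contact_force: [-3.3, 1.1, 12.5]
gripper_width: 0.0153
gripper_force: 40.2
```

Contact, so I release it and rise.

Request:
step_arm(plan=[[0,0,-0.004,0,5],[0,0,-0.004,0,22],[0,0,-0.004,0,35],[0,0,-0.004,0,50],[0,0,-0.004,0,60],[0,0,-0.004,0,60]])

```text
time_s: 7.6
tcp_pos: [0.6396, 0.0732, 0.0983]
eef_rot: [180.0, -0.0, -108.3]
contact_force: [-0.2, -0.0, -1.1]
gripper_width: 0.0432
gripper_force: 0.0
```

Request:
step_arm(plan=[[0,0,-0.1,0,60],[0,0,-0.2,0,60],[0,0,-0.35,0,60],[0,0,-0.5,0,60],[0,0,-0.5,0,60]])

```text
time_s: 8.02
tcp_pos: [0.6436, 0.0735, 0.2323]
eef_rot: [-179.4, 0.3, -108.2]
contact_force: [0.4, 0.7, 2.1]
gripper_width: 0.0594
gripper_force: 0.0
```

Run:
```python
from h import *
s=r.get_state();print(s["tcp_pos"],s["joints"])
a=eyes.capture("wrist")[0:320,40:520,::-1]
cv2.imwrite("pics/p5.png", cv2.resize(a,(792,528),interpolation=cv2.INTER_CUBIC))
```

```text
[0.64362844 0.07354072 0.23231952] [ 23.85987795  16.31787313  -0.22975121   0.18815958 -72.79094373
 -42.12027152]
```

View pics/p5.png

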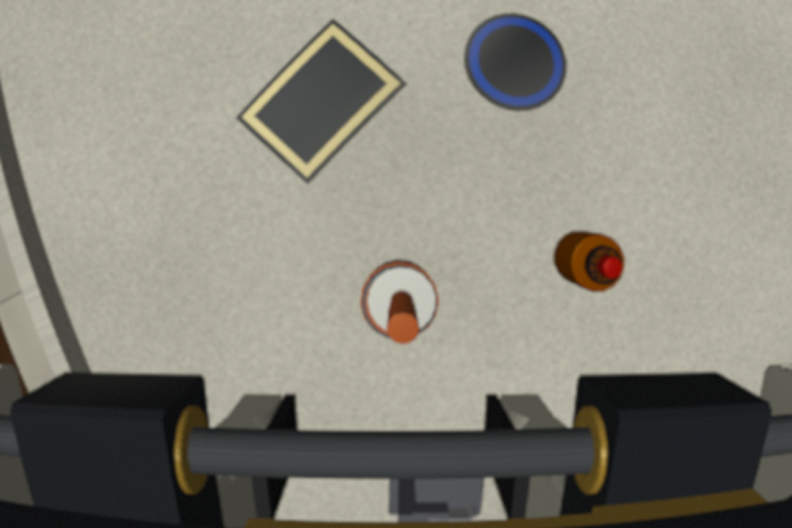

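The rod stands in the holder with its disc flat. Pad corners are at (332,20), (405,84), (307,182) and (238,117), the blue pad is at (515,62), and the bulb is at (611,266).

Run:
```python
from h import *
s=r.get_state();print(s["tcp_pos"],s["eef_rot"])
s0=dict(s,tcp_pos=np.array([.6436,.0735,.2323]),eef_rot=np.array([-179.4,.3,-108.2]))
w=lambda x,y,z: pt("wrist",40+(x+.5)/1.65-.5,(y+.5)/1.65-.5,z,s0)
q=np.array([w(332,20,.003),w(405,84,.003),w(307,182,.003),w(238,117,.003)])
print("tpad",q.mean(0).round(4),[np.degrees(np.arctan2(*(q[(i+1)%4]-q[i])[::-1])).round(1) for i in range(4)])
print("jpad",w(515,62,.003),"bottle",w(611,266,.073),"disc",w(401,300,.056),"top",w(403,328,.14))
b=(.4915,.0924)
print(rel(b,.2),rel(b,.12),rel(b,.018))
```

```text
[0.64220774 0.07371023 0.22859251] [-179.60049267    0.25844301 -108.23715693]
tpad [ 0.651 -0.091] [np.float64(117.5), np.float64(27.2), np.float64(-63.0), np.float64(-152.3)]
jpad [ 0.49454792 -0.07427735] bottle [0.49095819 0.09098178] disc [0.63833855 0.07301263] top [0.63815025 0.07355546]
(array([0.118, 0.596, 0.114, 0.   ]), 'yaw now', np.float64(-108.2)) (array([0.118, 0.596, 0.434, 0.   ]), 'yaw now', np.float64(-108.2)) (array([0.118, 0.596, 0.842, 0.   ]), 'yaw now', np.float64(-108.2))
```

Request:
step_arm(plan=[[0.02,0.15,0,0,75],[0.05,0.3,0.05,0,75],[0.1,0.45,0.1,0,75],[0.118,0.59,0.15,0,75],[0.118,0.59,0.25,0,75],[0.118,0.59,0.35,0,75],[0.118,0.59,0.43,0,75],[0.118,0.59,0.43,0,75],[0.118,0.59,0.43,0,75]])

```text
time_s: 8.82
tcp_pos: [0.4897, 0.0909, 0.1154]
eef_rot: [179.9, -0.1, -108.2]
contact_force: [0.9, 0.2, 0.3]
gripper_width: 0.0745
gripper_force: 0.0
```

Run:
```python
from h import *
print(r.get_state()["tcp_pos"],r.get_state()["gripper_width"],rel((.4915,.0922),.018))
```

```text
[0.48966887 0.09092191 0.11541656] 0.07447625327408425 (array([-0.007, -0.005,  0.39 ,  0.   ]), 'yaw now', np.float64(-108.2))
```

Request:
step_arm(plan=[[-0.007,-0.005,0.1,0,75],[-0.007,-0.005,0.2,0,75],[-0.007,-0.005,0.28,0,75],[-0.007,-0.005,0.34,0,75],[-0.007,-0.005,0.38,0,75],[-0.007,-0.005,0.388,0,75],[-0.007,-0.005,0.388,0,55],[-0.007,-0.005,0.388,0,45],[-0.007,-0.005,0.388,0,35],[-0.007,-0.005,0.388,0,30],[-0.007,-0.005,0.388,0,30],[-0.007,-0.005,0.388,0,30]], newtons=25)

```text
time_s: 9.82
tcp_pos: [0.4924, 0.0929, 0.0197]
eef_rot: [-180.0, 0.0, -108.3]
contact_force: [-0.9, 0.1, -0.4]
gripper_width: 0.0408
gripper_force: 0.0
```

Run:
```python
from h import *
s=r.get_state(); print(s["tcp_pos"],s["gripper_width"],s["gripper_force"],s["contact_force"])
for p in ((.50,-.241),):
  for z in (.1,.022): print(rel(p,z))
```

```text
[0.49238518 0.09287705 0.01967528] 0.040839630054097284 0.0 [-0.92603423  0.06559435 -0.36033617]
(array([ 1.259, -0.447, -0.321,  0.   ]), 'yaw now', np.float64(-108.3))
(array([ 1.259, -0.447, -0.009,  0.   ]), 'yaw now', np.float64(-108.3))
```

Request:
step_arm(plan=[[0,0,0,0,30],[0,0,0,0,30],[0,0,0,0,30],[0,0,0,0,30]], newtons=25)

```text
time_s: 10.15
tcp_pos: [0.4921, 0.0927, 0.0192]
eef_rot: [180.0, -0.0, -108.3]
contact_force: [-0.4, 0.3, 0.5]
gripper_width: 0.0303
gripper_force: 0.0
```

Run:
```python
from h import *
a=eyes.capture("wrist")[120:360,140:420,::-1]; b=eyes.capture("side")[140:240,180:280,::-1]
c=eyes.capture("scene")[160:260,270:340,::-1]
R=lambda i,w:cv2.resize(i,(w,400),interpolation=cv2.INTER_CUBIC)
cv2.imwrite("pics/p6.png", np.hstack([R(a,380),R(b,400)])); cv2.imwrite("pics/p6c.png",R(c,280))
```

```text
(no output)
```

View pics/p6.png

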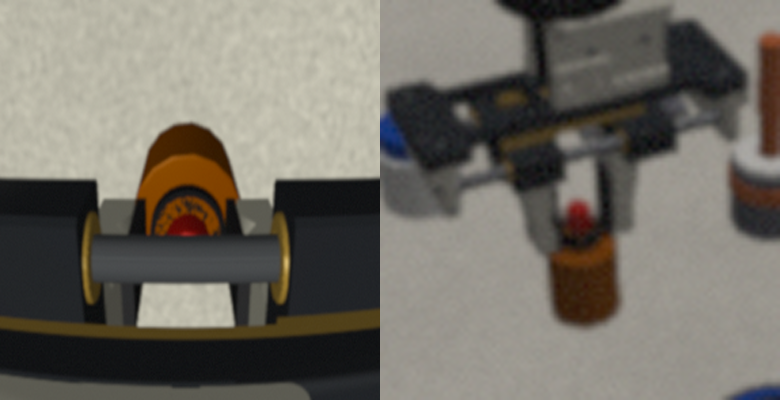

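Run:
```python
from h import *
s=r.get_state(); R=Ro.from_euler("xyz",s["eef_rot"],degrees=True).as_matrix()
m=eyes.camera_model("side"); f=210/np.tan(np.radians(m["fov_y"]/2))
def proj(p):
    c=m["world_to_cam"]@[*p,1]; return np.array([m["cx"]+f*c[0]/-c[2], m["cy"]-f*c[1]/-c[2]])
T=lambda p:((proj(s["tcp_pos"]+R@np.array(p))-(180,140))*4+(380,0)).round()
for z in (0,-.019,-.03,-.066): print(z,T((0,-.022,z)),T((0,0,z)),T((0,.022,z)))
print("bottle bulb/bottom at est", [((proj((x,y,z))-(180,140))*4+(380,0)).round() for x,y,z in ((.4915,.092,.078),(.4915,.092,.05),(.4915,.092,0))])
```

```text
0 [618. 270.] [585. 280.] [552. 290.]
-0.019 [617. 246.] [583. 256.] [550. 265.]
-0.03 [616. 232.] [582. 241.] [548. 251.]
-0.066 [613. 183.] [578. 193.] [544. 202.]
bottle bulb/bottom at est [array([579., 203.]), array([582., 241.]), array([587., 305.])]
```

View pics/p6c.png

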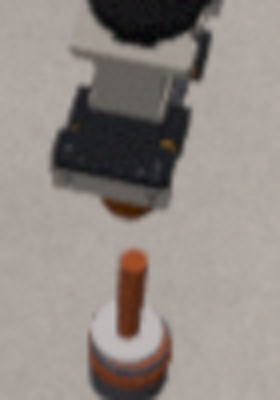

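The side view shows the fingertips ending about 30 mm short of the reported TCP, at about z 0.05. They closed above the bottle's body and didn't touch it. I'll reopen and descend about 30 mm further, watching the force.

Request:
step_arm(plan=[[0,0,0,0,75],[0,0,0,0,75],[0,0,0,0,75],[0,0,0,0,75],[0,0,0,0,75],[0.008,0,0.02,0,75],[0.008,0,0.04,0,75],[0.008,0,0.06,0,75],[0.008,0,0.06,0,75]])

```text
time_s: 11.05
tcp_pos: [0.4906, 0.0903, 0.0028]
eef_rot: [179.9, -0.1, -108.3]
contact_force: [-0.4, -0.9, -0.1]
gripper_width: 0.0743
gripper_force: 0.0
```

Request:
step_arm(plan=[[0,0,0.02,0,75],[0,0,0.04,0,75],[0,0,0.055,0,75],[0,0,0.055,0,75],[0,0,0.055,0,75]])

```text
time_s: 11.47
tcp_pos: [0.4912, 0.0906, -0.0099]
eef_rot: [180.0, -0.0, -108.3]
contact_force: [-0.6, -0.3, 0.9]
gripper_width: 0.0752
gripper_force: 0.0
```

No contact at −10 mm reported, which confirms the 30 mm offset. Now I close.

Request:
step_arm(plan=[[0,0,0,0,55],[0,0,0,0,35],[0,0,0,0,30],[0,0,0,0,30],[0,0,0,0,30],[0,0,0,0,30],[0,0,0,0,30],[0,0,0,0,30]], newtons=25)

```text
time_s: 12.13
tcp_pos: [0.4915, 0.0909, -0.0095]
eef_rot: [-180.0, 0.0, -108.3]
contact_force: [-1.6, 1.2, 2.3]
gripper_width: 0.0434
gripper_force: 25.0
```

Run:
```python
from h import *
print(rel((.501,-.241),.09),rel((.501,-.241),-.007))
```

```text
(array([ 1.249, -0.452, -0.398,  0.   ]), 'yaw now', np.float64(-108.3)) (array([ 1.249, -0.452, -0.01 ,  0.   ]), 'yaw now', np.float64(-108.3))
```

Request:
step_arm(plan=[[0,0,-0.06,0,30],[0,0,-0.12,0,30],[0.1,-0.04,-0.2,0,30],[0.2,-0.08,-0.2,0,30],[0.32,-0.12,-0.2,0,30],[0.44,-0.16,-0.2,0,30],[0.56,-0.2,-0.2,0,30],[0.68,-0.25,-0.2,0,30],[0.8,-0.29,-0.2,0,30],[0.9,-0.33,-0.2,0,30],[0.96,-0.35,-0.2,0,30],[0.96,-0.35,-0.2,0,30]])

```text
time_s: 13.13
tcp_pos: [0.4988, -0.1672, 0.04]
eef_rot: [180.0, -0.0, -108.4]
contact_force: [0.5, -0.5, -1.5]
gripper_width: 0.0435
gripper_force: 25.0
```

Run:
```python
from h import *
s=r.get_state(); print(s["tcp_pos"],s["gripper_width"],s["gripper_force"],s["eef_rot"])
a=eyes.capture("wrist")
cv2.imwrite("pics/p7.png", a[:,:,::-1])
h=cv2.cvtColor(a,cv2.COLOR_RGB2HSV)
k=cv2.inRange(h,(5,150,120),(22,255,255))
n,l,st,c=cv2.connectedComponentsWithStats(k)
for i in range(1,n):
    if st[i,4]>60: print("orange",st[i],c[i].round(1))
```

```text
[ 0.49883858 -0.16716078  0.03995454] 0.04347938598409529 24.99930739402771 [ 1.79957638e+02 -2.69245571e-02 -1.08427356e+02]
orange [ 199   77   90   91 2459] [243.9 122.6]
orange [ 235  234   83   26 1434] [275.7 248.3]
orange [373 254   5  22  70] [374.7 264.5]
orange [176 257   6  42 101] [177.8 278.5]
orange [370 280   8  20  80] [373.9 289.7]
orange [235 290  14  17  75] [241.3 296.3]
orange [306 291  12  16  77] [311.9 296.6]
```

View pics/p7.png

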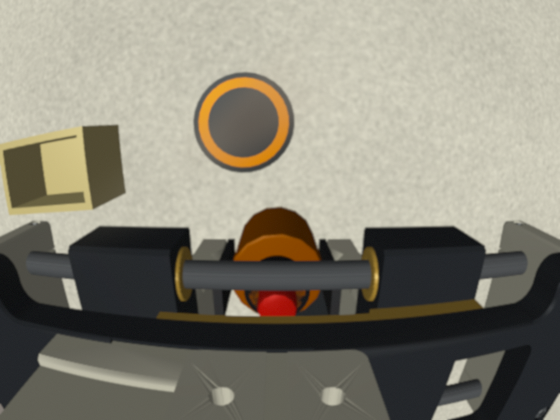

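The amber ring is centred at (243.5,122) and the held bottle's bulb is at (277,304).

Run:
```python
from h import *
s=r.get_state()
y=np.radians(s["eef_rot"][2]); tx=np.array([np.cos(y),np.sin(y)]); ty=np.array([np.sin(y),-np.cos(y)])
p=pt("wrist",243.5,122,.003,s); zb=s["tcp_pos"][2]+.083
b=pt("wrist",277,304,zb,s); bb=pt("wrist",276.5,208.5,s["tcp_pos"][2]+.0095,s)
for n,q in (("pad",p),("bulb",b),("bodyfaredge bottom(22 expected)",bb)):
    d=q-s["tcp_pos"][:2]; print(n,q.round(4),(1e3*tx@d).round(1),(1e3*ty@d).round(1))
print(rel(p,-.0055))
```

```text
pad [ 0.4992 -0.2398] 69.9 -23.7
bulb [ 0.4993 -0.1662] 0.1 -0.5
bodyfaredge bottom(22 expected) [ 0.4933 -0.1846] 19.4 -0.6
(array([ 0.28 , -0.095,  0.182,  0.   ]), 'yaw now', np.float64(-108.4))
```

Request:
step_arm(plan=[[0.12,-0.04,0,0,30],[0.22,-0.075,0,0,30],[0.28,-0.095,0.02,0,30],[0.28,-0.095,0.06,0,30],[0.28,-0.095,0.1,0,30],[0.28,-0.095,0.14,0,30],[0.28,-0.095,0.16,0,30],[0.28,-0.095,0.17,0,30],[0.28,-0.095,0.176,0,30],[0.28,-0.095,0.182,0,30],[0.28,-0.095,0.182,0,30]])

```text
time_s: 14.1
tcp_pos: [0.5003, -0.2381, -0.005]
eef_rot: [-180.0, 0.0, -108.2]
contact_force: [-1.0, -0.1, -1.4]
gripper_width: 0.0438
gripper_force: 25.0
```

Request:
step_arm(plan=[[0.002,0,0.004,0,30],[0.004,0,0.008,0,30],[0.004,0,0.01,0,30],[0.004,0,0.01,0,30]])

```text
time_s: 14.43
tcp_pos: [0.5002, -0.2393, -0.0065]
eef_rot: [-179.9, 0.0, -108.2]
contact_force: [-1.9, 3.3, 8.7]
gripper_width: 0.0436
gripper_force: 25.0
```

Request:
step_arm(plan=[[0,0,-0.004,0,42],[0,0,-0.004,0,55],[0,0,-0.004,0,65],[0,0,-0.004,0,65],[0,0,-0.004,0,65],[0,0,-0.06,0,75],[0,0,-0.16,0,75],[0,0,-0.32,0,87],[0,0,-0.48,0,87],[0,0,-0.64,0,87],[0,0,-0.8,0,87],[0,0,-0.8,0,87]])

```text
time_s: 15.43
tcp_pos: [0.5039, -0.2411, 0.2014]
eef_rot: [-179.3, -0.0, -108.2]
contact_force: [1.5, -0.5, 0.7]
gripper_width: 0.087
gripper_force: 0.0
```

Run:
```python
from h import *
s=r.get_state(); print(s["tcp_pos"],s["eef_rot"],s["joints"])
a=eyes.capture("wrist"); cv2.imwrite("pics/w8.png",a[:,:,::-1])
h=cv2.cvtColor(a,cv2.COLOR_RGB2HSV)
for nm,k in (("orange",cv2.inRange(h,(5,150,100),(22,255,255))),("red",cv2.inRange(h,(0,180,90),(3,255,255))),("cream",cv2.inRange(h,(18,60,60),(30,180,255)))):
    n,l,st,c=cv2.connectedComponentsWithStats(k)
    for i in range(1,n):
        if st[i,4]>40: print(nm,st[i],c[i].round(1))
```

```text
[ 0.50385143 -0.2410955   0.20140271] [-1.79250143e+02 -7.11772884e-03 -1.08187930e+02] [ -5.35200273   8.74743285 -14.12308025   0.18936056 -66.4000622
 -12.91058627]
orange [   0    0   52   57 1358] [23.8 24. ]
orange [ 256  154   53   54 1225] [281.8 177.5]
orange [441 251  11  43 161] [447.5 273.5]
orange [102 276   8  17  48] [105.1 283.1]
orange [405 396   7  24  62] [408.6 409.1]
red [275 187  15  16 183] [281.9 194.6]
cream [ 127  178   80   55 3838] [167.3 205.9]
cream [428 245  25  51 614] [442.3 270. ]
cream [101 246  15  50 276] [105.9 270.8]
cream [174 288  35  33 327] [189.7 303.7]
cream [ 229  289  298   35 1952] [368.9 310.2]
cream [396 385  17  35 283] [405.7 403.1]
```

Run:
```python
from h import *
s=r.get_state()
print("bulb",pt("wrist",281.9,194.6,.077,s),rel((.642,-.257),.2,-195))
```

```text
bulb [ 0.49906513 -0.23867164] (array([-0.111, -0.551, -0.01 ,  1.446]), 'yaw now', np.float64(-108.2))
```

Request:
step_arm(plan=[[-0.05,-0.14,0,0.12,87],[-0.08,-0.28,0,0.24,87],[-0.11,-0.42,0,0.36,87],[-0.11,-0.55,0,0.48,87],[-0.11,-0.55,0,0.6,87],[-0.11,-0.55,0,0.72,87],[-0.11,-0.55,0,0.84,87],[-0.11,-0.55,0,0.96,87],[-0.11,-0.55,0,1,87]])

```text
time_s: 16.23
tcp_pos: [0.6384, -0.2562, 0.1907]
eef_rot: [179.9, -0.1, -168.7]
contact_force: [-0.5, 0.1, 0.5]
gripper_width: 0.0869
gripper_force: 0.0
```

Request:
step_arm(plan=[[0,0,0,0.12,87],[0,0,0,0.24,87],[0,0,0,0.36,87],[0,0,0,0.45,87],[0,0,0,0.45,87]])

```text
time_s: 16.65
tcp_pos: [0.6384, -0.2562, 0.191]
eef_rot: [180.0, -0.1, 164.5]
contact_force: [0.1, 0.5, -0.3]
gripper_width: 0.0869
gripper_force: 0.0
```

Run:
```python
from h import *
s=r.get_state(); print(s["tcp_pos"],s["eef_rot"])
a=eyes.capture("wrist"); cv2.imwrite("pics/w9.png",cv2.resize(a[60:310,130:430,::-1],(720,600),interpolation=cv2.INTER_CUBIC))
print(rel((.642,-.257),-.015,-195,s))
```

```text
[ 0.6383516  -0.25621585  0.19102917] [ 1.79999923e+02 -1.12111256e-01  1.64481295e+02]
(array([-0.015,  0.001,  0.824, -0.009]), 'yaw now', np.float64(164.5))
```

View pics/w9.png

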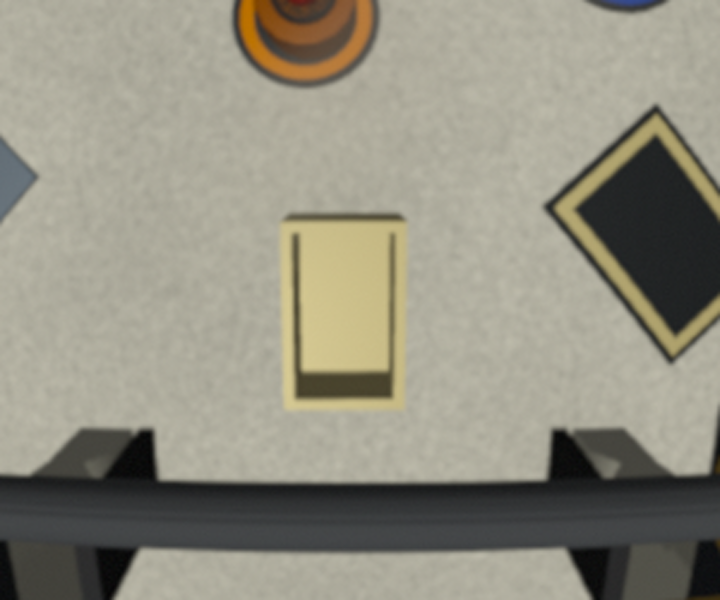

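The tank rim corners are (281,220), (406,220), (405,410) and (283,410), so it is well aligned. The tank pad's left and lower corners are (546,207), (656,107) and (671,362).

Run:
```python
from h import *
s=r.get_state()
w=lambda x,y,z: pt("wrist",130+(x+.5)/2.4-.5,60+(y+.5)/2.4-.5,z,s)
q=np.array([w(*c,.052) for c in ((281,220),(406,220),(405,410),(283,410))]); c=q.mean(0)
print(c,[np.degrees(np.arctan2(*(q[(i+1)%4]-q[i])[::-1])).round(1) for i in range(4)],[np.linalg.norm(q[(i+1)%4]-q[i]).round(4) for i in range(4)])
L,T,B=w(546,207,.003),w(656,107,.003),w(671,362,.003)
print("tpad edges",[np.degrees(np.arctan2(*(a-L)[::-1])).round(1) for a in (T,B)],"centre",((T+B)/2).round(4))
print(rel(c,-.015))
```

```text
[ 0.63922957 -0.2604758 ] [np.float64(74.7), np.float64(-14.6), np.float64(-105.2), np.float64(164.3)] [np.float64(0.0532), np.float64(0.0847), np.float64(0.0547), np.float64(0.0848)]
tpad edges [np.float64(117.8), np.float64(27.9)] centre [ 0.6504 -0.0916]
(array([-0.008, -0.015,  0.825,  0.   ]), 'yaw now', np.float64(164.8))
```

Request:
step_arm(plan=[[-0.008,-0.015,0.14,0,87],[-0.008,-0.015,0.28,0,87],[-0.008,-0.015,0.42,0,87],[-0.008,-0.015,0.56,0,87],[-0.008,-0.015,0.68,0,87],[-0.008,-0.015,0.76,0,87],[-0.008,-0.015,0.8,0,87],[-0.008,-0.015,0.82,0,87],[-0.008,-0.015,0.82,0,70],[-0.008,-0.015,0.82,0,45],[-0.008,-0.015,0.82,0,40],[-0.008,-0.015,0.82,0,40]], newtons=25)

```text
time_s: 17.7
tcp_pos: [0.6409, -0.2607, -0.0108]
eef_rot: [180.0, 0.2, 164.8]
contact_force: [-0.0, -0.2, 0.2]
gripper_width: 0.0661
gripper_force: 0.0
```

Request:
step_arm(plan=[[0,0,0,0,40],[0,0,0,0,40],[0,0,0,0,40],[0,0,0,0,40]])

```text
time_s: 18.03
tcp_pos: [0.6403, -0.2606, -0.0116]
eef_rot: [-180.0, 0.1, 164.8]
contact_force: [-1.2, 1.9, 6.0]
gripper_width: 0.0536
gripper_force: 25.0
```

Run:
```python
from h import *
s=r.get_state();print(s["tcp_pos"],rel((.651,-.091),.04,207.5))
```

```text
[ 0.6403331  -0.26058074 -0.0115538 ] (array([ 0.137,  0.666, -0.206, -0.712]), 'yaw now', np.float64(164.8))
```

Request:
step_arm(plan=[[0,0,-0.06,0,40],[0,0,-0.13,0,40],[0.01,0.06,-0.2,-0.08,40],[0.03,0.14,-0.2,-0.17,40],[0.05,0.23,-0.2,-0.26,40],[0.07,0.32,-0.2,-0.35,40],[0.09,0.41,-0.2,-0.44,40],[0.11,0.5,-0.2,-0.53,40],[0.13,0.58,-0.2,-0.62,40],[0.137,0.64,-0.2,-0.7,40],[0.137,0.666,-0.2,-0.71,40],[0.137,0.666,-0.2,-0.71,40]])

```text
time_s: 19.03
tcp_pos: [0.6507, -0.0895, 0.0371]
eef_rot: [180.0, -0.0, -152.6]
contact_force: [-0.1, 0.0, -2.0]
gripper_width: 0.0539
gripper_force: 25.0
```

Run:
```python
from h import *
s=r.get_state();print(s["tcp_pos"],s["gripper_force"],rel((.651,-.0912),-.0085,207.5))
```

```text
[ 0.65073021 -0.08945792  0.03712074] 24.99387949705124 (array([ 0.002, -0.007,  0.182, -0.002]), 'yaw now', np.float64(-152.6))
```

Request:
step_arm(plan=[[0.002,-0.007,0.04,0,40],[0.002,-0.007,0.08,0,40],[0.002,-0.007,0.12,0,40],[0.002,-0.007,0.15,0,40],[0.002,-0.007,0.165,0,40],[0.002,-0.007,0.172,0,40],[0.002,-0.007,0.178,0,40],[0.002,-0.007,0.178,0,40]])

```text
time_s: 19.7
tcp_pos: [0.651, -0.0928, -0.0073]
eef_rot: [-180.0, -0.0, -152.7]
contact_force: [0.5, -0.4, -2.8]
gripper_width: 0.0542
gripper_force: 25.0
```

Request:
step_arm(plan=[[0,0,0.003,0,40],[0,0,0.006,0,40],[0,0,0.009,0,40],[0,0,0.009,0,40],[0,0,0.009,0,40]])

```text
time_s: 20.12
tcp_pos: [0.6513, -0.0926, -0.0085]
eef_rot: [-180.0, 0.1, -152.6]
contact_force: [-2.5, -0.7, 3.8]
gripper_width: 0.0537
gripper_force: 25.0
```

Request:
step_arm(plan=[[0,0,-0.002,0,56],[0,0,-0.002,0,65],[0,0,-0.002,0,75],[0,0,-0.002,0,75],[0,0,-0.002,0,75],[0,0,-0.08,0,75],[0,0,-0.2,0,75],[0,0,-0.35,0,87],[0,0,-0.5,0,87],[0,0,-0.65,0,87],[0,0,-0.8,0,87],[0,0,-0.8,0,87]])

```text
time_s: 21.12
tcp_pos: [0.6551, -0.0932, 0.2]
eef_rot: [-179.6, 0.6, -152.6]
contact_force: [1.7, -0.1, 2.8]
gripper_width: 0.0872
gripper_force: 0.0
```

Run:
```python
from h import *
s=r.get_state(); print(s["tcp_pos"],s["eef_rot"])
a=eyes.capture("wrist"); cv2.imwrite("pics/w10.png",a[:,:,::-1])
h=cv2.cvtColor(a,cv2.COLOR_RGB2HSV); k=cv2.inRange(h,(18,60,90),(30,180,255))
n,l,st,c=cv2.connectedComponentsWithStats(k)
for i in range(1,n):
    if st[i,4]>200: print(st[i],c[i].round(1),cv2.minAreaRect(np.argwhere(l==i)[:,::-1].astype(np.float32)))
print(rel((.495,.26),.2,-108,s),rel((.56,.14),.2,-160,s))
```

```text
[ 0.65512809 -0.09324532  0.20001212] [-179.61185582    0.63021905 -152.59818417]
[ 250  134   63   88 5080] [280.8 175.1] ((281.0, 177.5), (87.0, 62.0), 90.0)
(array([-0.082,  1.549,  0.   , -0.743]), 'yaw now', np.float64(-152.6)) (array([-0.092,  1.003,  0.   ,  0.123]), 'yaw now', np.float64(-152.6))
```

Request:
step_arm(plan=[[-0.01,0.15,0,0,87],[-0.02,0.3,0,0,87],[-0.04,0.46,0,0,87],[-0.05,0.62,0,0,87],[-0.06,0.78,0,0,87],[-0.07,0.9,0,0,87],[-0.08,1,0,0,87],[-0.08,1,0,0,87]])

```text
time_s: 21.83
tcp_pos: [0.5523, 0.142, 0.1901]
eef_rot: [180.0, -0.0, -152.5]
contact_force: [-0.1, -0.3, 0.0]
gripper_width: 0.0868
gripper_force: 0.0
```

Run:
```python
from h import *
s=r.get_state()
a=eyes.capture("wrist"); h=cv2.cvtColor(a,cv2.COLOR_RGB2HSV); k=cv2.inRange(h,(105,180,80),(125,255,255))
n,l,st,c=cv2.connectedComponentsWithStats(k)
for i in range(1,n):
    if st[i,4]>100: print(st[i],c[i].round(1),pt("wrist",*c[i],.06,s).round(4))
print(s["tcp_pos"],rel((.495,.26),.17,None,s))
```

```text
[115  33  55  58 669] [142.  60.] [ 0.4912 -0.0475]
[ 379  170   43   45 1497] [400.1 192.2] [0.4912 0.2582]
[0.55227892 0.14200842 0.19013291] (array([-0.015,  0.524,  0.081,  0.   ]), 'yaw now', np.float64(-152.5))
```

Request:
step_arm(plan=[[0,0.14,0.02,0,87],[-0.01,0.28,0.04,0,87],[-0.01,0.42,0.06,0,87],[-0.01,0.52,0.08,0,87],[-0.01,0.52,0.12,0,87],[-0.01,0.52,0.16,0,87],[-0.01,0.52,0.16,0,87],[-0.01,0.52,0.16,0,87]])

```text
time_s: 22.55
tcp_pos: [0.4965, 0.2538, 0.1497]
eef_rot: [-180.0, -0.1, -152.7]
contact_force: [-0.2, 0.6, -0.2]
gripper_width: 0.087
gripper_force: 0.0
```

Run:
```python
from h import *
s=r.get_state()
a=eyes.capture("wrist"); cv2.imwrite("pics/w11.png",a[:,:,::-1]);h=cv2.cvtColor(a,cv2.COLOR_RGB2HSV); k=cv2.inRange(h,(105,180,60),(125,255,255))
n,l,st,c=cv2.connectedComponentsWithStats(k)
for i in range(1,n):
    if st[i,4]>100: q=st[i,:2]+st[i,2:4]/2-.5; p=pt("wrist",*q,.06,s);print(st[i],p.round(4),rel(p,-.011,None,s))
print(s["tcp_pos"])
```

```text
[ 23  43  43  59 662] [ 0.4833 -0.0242] (array([ 0.556, -0.964,  0.643,  0.   ]), 'yaw now', np.float64(-152.7))
[ 260  172   55   54 2283] [0.4902 0.2604] (array([0.01 , 0.035, 0.643, 0.   ]), 'yaw now', np.float64(-152.7))
[0.49645792 0.25375598 0.1497022 ]
```

Request:
step_arm(plan=[[0.008,0.033,0.1,0,87],[0.008,0.033,0.22,0,87],[0.008,0.033,0.34,0,87],[0.008,0.033,0.46,0,87],[0.008,0.033,0.55,0,87],[0.008,0.033,0.61,0,87],[0.008,0.033,0.64,0,87],[0.008,0.033,0.64,0,87],[0.008,0.033,0.64,0,70],[0.008,0.033,0.64,0,55],[0.008,0.033,0.64,0,42],[0.008,0.033,0.64,0,42]], newtons=25)

```text
time_s: 23.6
tcp_pos: [0.4914, 0.2622, -0.0082]
eef_rot: [180.0, 0.1, -152.7]
contact_force: [0.1, 0.0, -0.2]
gripper_width: 0.0656
gripper_force: 0.0
```

Request:
step_arm(plan=[[0,0,0,0,42],[0,0,0,0,42],[0,0,0,0,42],[0,0,0,0,42]])

```text
time_s: 23.93
tcp_pos: [0.4911, 0.262, -0.0087]
eef_rot: [180.0, 0.1, -152.6]
contact_force: [-1.4, -0.6, 5.9]
gripper_width: 0.0552
gripper_force: 25.0
```

Run:
```python
from h import *
s=r.get_state();print(s["tcp_pos"],rel((.495,.01),.045),rel((.495,-.075),.045))
```

```text
[ 0.49113059  0.26198775 -0.00865508] (array([ 0.45 , -0.902, -0.215,  0.   ]), 'yaw now', np.float64(-152.6)) (array([ 0.606, -1.204, -0.215,  0.   ]), 'yaw now', np.float64(-152.6))
```

Request:
step_arm(plan=[[0,0,-0.07,0,42],[0,0,-0.14,0,42],[0.04,-0.08,-0.2,0,42],[0.1,-0.2,-0.2,0,42],[0.16,-0.32,-0.2,0,42],[0.22,-0.44,-0.2,0,42],[0.28,-0.56,-0.2,0,42],[0.34,-0.68,-0.2,0,42],[0.4,-0.8,-0.2,0,42],[0.43,-0.87,-0.2,0,42],[0.45,-0.9,-0.2,0,42],[0.45,-0.9,-0.2,0,42]])

```text
time_s: 24.93
tcp_pos: [0.4934, 0.0084, 0.0403]
eef_rot: [180.0, -0.1, -152.8]
contact_force: [0.9, -0.4, -2.7]
gripper_width: 0.0554
gripper_force: 25.0
```

Run:
```python
from h import *
s=r.get_state()
a=eyes.capture("wrist"); cv2.imwrite("pics/w12.png",a[:,:,::-1]);h=cv2.cvtColor(a,cv2.COLOR_RGB2HSV); k=cv2.inRange(h,(105,180,40),(125,255,255))
y=np.radians(s["eef_rot"][2]); tx=np.array([np.cos(y),np.sin(y)]); ty=np.array([np.sin(y),-np.cos(y)])
n,l,st,c=cv2.connectedComponentsWithStats(k)
for i in range(1,n):
    if st[i,4]>100:
        q=st[i,:2]+st[i,2:4]/2-.5
        for z in (.003,s["tcp_pos"][2]+.0087+.06):
            p=pt("wrist",*q,z,s);d=p-s["tcp_pos"][:2];print(st[i],z.round(3) if z>.01 else z,p.round(4),(1e3*tx@d).round(1),(1e3*ty@d).round(1))
print(s["tcp_pos"],s["gripper_force"])
```

```text
[ 224  221  106   40 3125] 0.003 [0.5098 0.0162] -18.1 -0.5
[ 224  221  106   40 3125] 0.109 [ 0.4752 -0.0016] 20.8 -0.6
[ 221  290  112   26 2506] 0.003 [0.558 0.041] -72.3 -0.6
[ 221  290  112   26 2506] 0.109 [0.5012 0.0117] -8.4 -0.6
[0.49343609 0.00842001 0.0403343 ] 24.999331533908844
```

Run:
```python
from h import *
s=r.get_state()
y=np.radians(s["eef_rot"][2]); tx=np.array([np.cos(y),np.sin(y)])
for z in (.109,.093): print(z,1e3*tx@(pt("wrist",276.5,221,z,s)-s["tcp_pos"][:2]))
a=cv2.imread("pics/w12.png"); h=cv2.cvtColor(a,cv2.COLOR_BGR2HSV)
print([ (v,[int(x) for x in np.flatnonzero(cv2.inRange(h,(105,180,40),(125,255,255))[v])[[0,-1]]]) for v in range(225,316,6) if cv2.inRange(h,(105,180,40),(125,255,255))[v].any()])
print([(v,h[v,276].tolist()) for v in range(190,262,5)])
print(rel((.495,-.0748),-.003))
```

```text
0.109 29.06663217141755
0.093 24.25383030682346
[(225, [256, 297]), (231, [244, 308]), (237, [237, 316]), (243, [232, 320]), (249, [229, 324]), (255, [226, 328]), (291, [222, 332]), (297, [224, 330]), (303, [226, 327]), (309, [231, 322]), (315, [246, 307])]
[(190, [27, 24, 188]), (195, [30, 15, 99]), (200, [30, 14, 94]), (205, [30, 16, 94]), (210, [36, 14, 94]), (215, [33, 14, 219]), (220, [113, 33, 101]), (225, [110, 225, 67]), (230, [110, 207, 150]), (235, [110, 207, 170]), (240, [110, 208, 169]), (245, [110, 208, 168]), (250, [110, 209, 167]), (255, [110, 211, 167]), (260, [111, 205, 144])]
(array([ 0.15 , -0.302,  0.174,  0.   ]), 'yaw now', np.float64(-152.8))
```

Run:
```python
from h import *
s=r.get_state()
y=np.radians(s["eef_rot"][2]); tx=np.array([np.cos(y),np.sin(y)])
for v in (228,316): print(v,1e3*tx@(pt("wrist",276.5,v,.109,s)-s["tcp_pos"][:2]))
```

```text
228 26.13368288714218
316 -15.686912685044085
```

The jar is centred in the hand, so I place it.

Request:
step_arm(plan=[[0.06,-0.12,0,0,42],[0.12,-0.23,0,0,42],[0.15,-0.3,0,0,42],[0.15,-0.302,0.04,0,42],[0.15,-0.302,0.08,0,42],[0.15,-0.302,0.12,0,42],[0.15,-0.302,0.15,0,42],[0.15,-0.302,0.165,0,42],[0.15,-0.302,0.173,0,42],[0.15,-0.302,0.18,0,42],[0.15,-0.302,0.18,0,42]])

```text
time_s: 25.9
tcp_pos: [0.4957, -0.0738, -0.0045]
eef_rot: [180.0, -0.0, -152.6]
contact_force: [-0.1, 0.4, -1.7]
gripper_width: 0.0556
gripper_force: 25.0
```

Request:
step_arm(plan=[[0,0,0.003,0,42],[0,0,0.006,0,42],[0,0,0.009,0,42],[0,0,0.009,0,42]])

```text
time_s: 26.23
tcp_pos: [0.496, -0.0741, -0.0057]
eef_rot: [-180.0, 0.1, -152.6]
contact_force: [-2.9, 2.2, 6.6]
gripper_width: 0.0552
gripper_force: 25.0
```

Request:
step_arm(plan=[[0,0,-0.003,0,58],[0,0,-0.003,0,68],[0,0,-0.003,0,78],[0,0,-0.003,0,80],[0,0,-0.003,0,80],[0,0,-0.08,0,80],[0,0,-0.2,0,80],[0,0,-0.35,0,80],[0,0,-0.5,0,80],[0,0,-0.65,0,80],[0,0,-0.8,0,80],[0,0,-0.8,0,80]])

```text
time_s: 27.23
tcp_pos: [0.4997, -0.0743, 0.2014]
eef_rot: [-179.7, 0.6, -152.6]
contact_force: [2.0, 0.1, 0.7]
gripper_width: 0.08
gripper_force: 0.0
```

Request:
step_arm(plan=[[-0.3,0.1,0,0,80],[-0.3,0.2,0,0,80],[-0.3,0.35,0,0,80],[-0.3,0.5,0,0,80],[-0.3,0.6,0,0,80],[-0.3,0.6,0,0,80],[-0.3,0.6,0,0,80]])

```text
time_s: 27.82
tcp_pos: [0.4929, 0.0947, 0.1935]
eef_rot: [180.0, 0.0, -152.5]
contact_force: [0.1, -0.7, 2.0]
gripper_width: 0.0799
gripper_force: 0.0
```

Run:
```python
from h import *
s=r.get_state(); print(s["tcp_pos"],s["eef_rot"])
a=eyes.capture("wrist");sc=eyes.capture("scene"); sd=eyes.capture("side")
for n,i in (("w",a),("s",sc),("d",sd)): cv2.imwrite(f"pics/f_{n}.png",i[:,:,::-1])
def blobs(img,nm,lo,hi,cam,z,box,mn):
    h=cv2.cvtColor(img,cv2.COLOR_RGB2HSV); k=cv2.inRange(h,lo,hi)
    x0,y0,x1,y1=box; m=np.zeros_like(k); m[y0:y1,x0:x1]=k[y0:y1,x0:x1]
    n,l,st,c=cv2.connectedComponentsWithStats(m)
    for i in range(1,n):
        if st[i,4]>mn:
            q=st[i,:2]+st[i,2:4]/2-.5; print(nm,cam,st[i],"bbox ctr",pt(cam,*q,z,s).round(4),"centroid",pt(cam,*c[i],z,s).round(4))
blobs(sc,"blue lid/ring",(105,150,60),(125,255,255),"scene",.063,(140,150,460,300),8)
blobs(sc,"red bulb",(0,190,70),(3,255,255),"scene",.077,(140,150,460,300),2)
blobs(sd,"red bulb",(0,190,70),(3,255,255),"side",.077,(200,200,400,320),2)
blobs(sc,"white disc",(0,0,150),(179,25,255),"scene",.056,(280,215,330,265),20)
blobs(sc,"copper",(3,120,60),(14,255,255),"scene",.14,(280,200,330,265),5)
blobs(sc,"cream",(18,60,60),(30,180,255),"scene",.055,(140,150,460,300),20)
```

```text
[0.49288868 0.09468206 0.19347691] [ 1.79997740e+02  1.31425731e-02 -1.52488056e+02]
blue lid/ring scene [236 194  17  16 217] bbox ctr [ 0.5025 -0.0743] centroid [ 0.5021 -0.0744]
blue lid/ring scene [232 206  26  17 114] bbox ctr [ 0.5449 -0.0742] centroid [ 0.5508 -0.0746]
red bulb scene [182 200   5   6  20] bbox ctr [ 0.5057 -0.2379] centroid [ 0.5057 -0.2379]
red bulb side [341 258   6   7  19] bbox ctr [ 0.4962 -0.2397] centroid [ 0.4982 -0.2389]
white disc scene [ 280  215   50   50 2038] bbox ctr [0.6326 0.0824] centroid [0.6288 0.0841]
copper scene [300 223   7  21 106] bbox ctr [0.6648 0.0715] centroid [0.6617 0.0699]
copper scene [305 247   6   5   8] bbox ctr [0.7115 0.078 ] centroid [0.7115 0.0792]
copper scene [293 249  19   8  55] bbox ctr [0.7204 0.0637] centroid [0.7239 0.0626]
cream scene [ 220  235   42   46 1089] bbox ctr [ 0.676  -0.0889] centroid [ 0.6755 -0.0915]
```

```bash
python3 -c "
from plant import workorder
print(workorder.close_job())"
```

```text
the job is handed in; nothing more can be done
None
```

I placed the rod, tank, bottle and jar in their spots and handed the job in at about 28 s. I took the bottle and rod positions from pictures; the tank and jar rest mainly on arm positions, since I had no picture views left at the end. No verdict came back.

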